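# Set a sample tube to depth in its spinner with the depth gauge

### The job

Take the blue-capped glass sample tube out of the rack and insert it, tip first and upright, through the blue spinner on top of the depth gauge. The spinner's grip pads drag on the tube, so push it steadily on down until its tip is fully home on the stop hidden inside the gauge, but gently: the glass must not be forced against the stop or the spinner. Then let go, and leave the other tubes in the rack alone.

Things in the scene. Friction and masses are not known exactly. Their poses are not given: they have to be found in the camera images.
- blue_tube: the tube to be set: clear glass, 10 mm in diameter, round bottom, white band, topped by a flat white collar (24 mm in diameter, 92 to 96 mm above the tip) and a ribbed blue cap (13 mm in diameter, 96 to 122 mm): grip it by the cap. 122 mm long, 28 to 56 g. Origin: lowest point of its tip; z runs up to the cap. Stands upright in one of the rack's holes (which one varies), tip 6 mm above the bench.
- red_tube: a like tube with a red cap, standing in another hole of the rack; to be left alone. Origin and axes as the blue one.
- yellow_tube: a like tube with a yellow cap, standing in another hole of the rack; to be left alone. Origin and axes as the blue one.
- rack: white plastic tube rack, 56 x 164 x 68 mm, fixed; origin: centre of its underside, z up. Its three holes (12.4 mm in diameter) lie in a row at y = -50, 0, +50 mm of its own y axis; the tubes pass through its upper plate (top 68 mm above the bench) and stand on the lower one.
- gauge: depth gauge, fixed: dark round base (86 mm in diameter), upright aluminium column (42 to 47 mm) with a blue spinner (28 mm) in its top. Origin: centre of the underside, z up; a thumbscrew juts from the column at local -y. Inside the column is a firm rubber-faced stop, out of sight and set differently each run: the tube's tip comes home on it 54 to 80 mm below the spinner's rim.
- spinner_mouth (a point): centre of the spinner's rim, 96 mm above the bench, on its vertical bore. A 45 degree countersink narrows from 20 to the bore's 12 mm within 4 mm. Three sprung pads grip the tube once its tip is 15 mm down, drag on it from there down (3 to 7 N in all) and hold it where it is let go. The stop shows as a sharp rise above that drag; over 20 N on it, or 30 N on the spinner, breaks the glass.
Not all that is in view belongs to the job. Leave any green or orange look-alike of the blue_tube alone.

How it is judged (in metres and radians):
On the way, in this order (a step that is already met when the one before it is completed fails the run):
1. the blue-capped tube has been lifted clear of the rack (z of blue_tube in the frame of rack above 0.075 m), for 0.1 s.
2. the tube's tip is inside the spinner, at least 25 mm below its rim (z of blue_tube in the frame of spinner_mouth below -0.025 m and horizontal distance between blue_tube and spinner_mouth below 0.006 m), for 0.1 s.
At the end, for the whole second after the job is handed in: The blue-capped tube stands at rest and upright (within 0.1 rad) in the spinner's bore (tip within 6 mm of its axis), let go, with its tip on the hidden stop (less than 1.5 mm above it); the red- and yellow-capped tubes still stand in the rack (z of blue_tube in the frame of depth_stop below 0.0015 m and horizontal distance between blue_tube and spinner_mouth below 0.006 m and angle between blue_tube's own z axis and vertical below 0.1 rad and linear speed of blue_tube below 0.01 m/s and z of each of red_tube, yellow_tube in the frame of rack below 0.012 m); the robot touches nothing.
It fails at once if the tube is forced against the hidden stop with more than 20 N (contact force between blue_tube and depth_stop_c0 above 20 N).
It fails at once if the tube is forced against the gauge or spinner with more than 30 N in all, the pads' grip included (contact force between blue_tube and gauge above 30 N).
It fails at once if another tube is moved by more than 15 mm (distance of any of red_tube, yellow_tube from where it was at the start of the episode above 0.015 m).
It also fails if it takes over 51 s, if anything falls off the work surface, if the arm or the gripper's body presses on something with over 40 N, if the wrist force passes 120 N, or if a joint passes its speed limit or range.

### The arm

A 6-joint arm with a two-finger parallel gripper is mounted at the origin on a cart in front of the work surface, level with it; the furniture and walls round the work are solid. World frame = base frame: x ahead of the robot, y to its left, z up, the work surface at z = 0. Lengths are in mm, angles in rad, forces in N, time in s.
With the tool pointing down it reaches from about 200 to 875 mm from the base axis. Payload 3.4 kg.
Tool frame: the origin (TCP) lies at the centre of the arm's flange, where the gripper is bolted on; the fingertips stand 199 mm ahead of it and the grasp point (between the pads) lies bot.tcp_to_grasp ahead of it (bot.tcp_to_grasp is the distance from the TCP to the grasp point, in mm); z points along the fingers, y is the line along which they close (so a half turn about z gives the same grasp; the last joint's range is limited). The gripper opens to 94 mm and grips with 3 to 60 N. Pads are 16 mm wide; open, the fingers measure 119 mm over their backs; the gripper's body (75 mm by 177 mm) begins 78 mm behind the grasp point.
Start: joints at [1.22, 0.276, 1.505, -0, 1.361, -0.121], TCP at [130.984, 559.9, 404.693] pointing down, gripper open.
Joint ranges: [-2.89, 2.89], [-0.75, 2.08], [0.22, 2.7], [-1.18, 4.32], [0.11, 2.71], [-2.7, 2.7]. Speed limits (rad/s): [2.57, 2.57, 3.14, 3.14, 3.14, 3.14].

### API

Orientations are given as a unit quaternion [x, y, z, w].
In Python, from cell import bot gives the robot as it stands.
- The arm moves only by the tool carry_out, never from a script. Its argument "deltas" is a list of rows, each an object of numbers: "x", "y", "z": the shift along the tool's x, y, z in mm; "wx", "wy", "wz": the turn, a rotation vector about the tool's x, y, z in degrees. A call has 1 to 20 rows; each row is the pose to reach, as a shift and turn from the pose commanded when the call began, along the tool's axes at that moment; what a row does not reach only later rows make up. A row lasts 1/8 s, in which the tool goes at most 62.5 mm and 10.7 degrees, less where a joint would pass 70% of its speed; a pose out of reach is approached as far as the arm can. A call with a gripper value outside its range is refused whole. "claw" is the finger opening in mm, from 0 to 94, set as the call begins (left out, the last holds). The fingers move at their own pace and stop on an object; "newtons" is the grip in N (left out, the last holds). Time passes only in rows, so rows that repeat a pose let the fingers close. It gives the time, the measured TCP pose, the force, the opening and the grip force at its end, in the units of the state.
- bot.read_state(): the state, without advancing time (a new reading comes with each control period).
- bot.grab_frame(name): name is "side" or "top" or "wrist"; returns the picture (480x640x3 uint8, red, green, blue); there is no depth.
- bot.camera_params(name): a dict with "K" (3x3 intrinsics, pixels), "R" (3x3) and "t" (3): a world point X has camera coordinates R X + t. Camera axes: x right, y down, z forward; pixel columns grow to the right and rows downward; lengths in mm; the calibration is good to about 2 mm. A picture is of the moment at which its call begins: read the wrist's pose just before it. camera_params takes no time and is no camera call; for the wrist camera it gives the pose at the moment of the call.
- bot.job_done(): hands the job in; it is judged then, once.
The state is a dict: "t": time; "joint_positions": joint angles; "qd": joint speeds; "joint_torque": joint torques, N m; "position": TCP position; "tool_rot": TCP orientation; "contact_force": force on the tool from outside, world axes, zero at the start; "torque": the same for the moment, N m; "width": finger opening in mm; "grasp_force": force on a finger pad.
Only numpy, scipy, OpenCV 4.12 (cv2) and the standard library are available. Lean on these libraries where they do the work, as an engineer would, in place of code of your own. Each camera call takes 0.05 s, during which the arm holds its last target. There are 200 camera calls.

## Working session

There is one attempt and no reset: what is moved stays moved. The work goes in short steps, Python scripts to look and compute and a tool call to move; the robot and the scene stay as the last step left them, time stands still between calls to the robot, and variables do not carry over. Pictures are saved under pics/ and viewed, at most 10 in all, crops included, and the job is handed in when it is done.

Besides the shell and the picture viewer there is one more tool, called after ">>>" as a command line: name --argument value ..., lists and objects as JSON in quotes. carry_out: Moves the arm, as the interface text tells. Its arguments: {"type":"object","properties":{"deltas":{"type":"array"},"claw":{"type":"number"},"newtons":{"type":"number"}},"required":["deltas"]}

```bash
mkdir -p pics; python3 - <<'E'
from cell import bot
import cv2,numpy as np
s=bot.read_state();print({k:np.round(v,3).tolist() for k,v in s.items()},bot.tcp_to_grasp)
ims=[bot.grab_frame(n) for n in("side","top")]
for n,i in zip(("side","top"),ims):
    cv2.imwrite(f"pics/{n}0.png",i[...,::-1]); c=bot.camera_params(n);print(n,np.round(c["K"],1).tolist(),np.round(c["R"],3).tolist(),np.round(c["t"],1))
E
```

```text
{'t': 0.0, 'joint_positions': [1.22, 0.277, 1.506, -0.0, 1.361, -0.121], 'qd': [0.003, 0.001, 0.001, -0.0, -0.001, -0.001], 'joint_torque': [-0.003, -40.458, -23.722, 0.07, 0.035, -0.0], 'position': [130.896, 559.688, 403.82], 'tool_rot': [0.115, 0.993, -0.001, -0.0], 'contact_force': [0.247, -0.184, 0.122], 'torque': [0.012, -0.017, -0.047], 'grasp_force': 0.0, 'width': 94.121} 180.4
side [[478.8, 0.0, 317.8], [0.0, 478.8, 242.0], [0.0, 0.0, 1.0]] [[-0.991, -0.135, 0.02], [-0.073, 0.402, -0.913], [0.115, -0.906, -0.408]] [529.7  49.3 958.4]
top [[526.4, 0.0, 317.0], [0.0, 526.4, 235.5], [0.0, 0.0, 1.0]] [[0.168, -0.986, 0.007], [-0.958, -0.165, -0.235], [0.232, 0.033, -0.972]] [ 48.2 546.8 912.1]
```

View pics/side0.png

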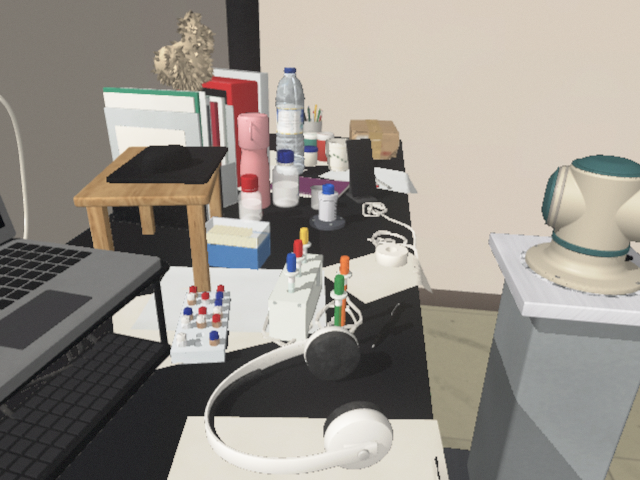

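View pics/top0.png

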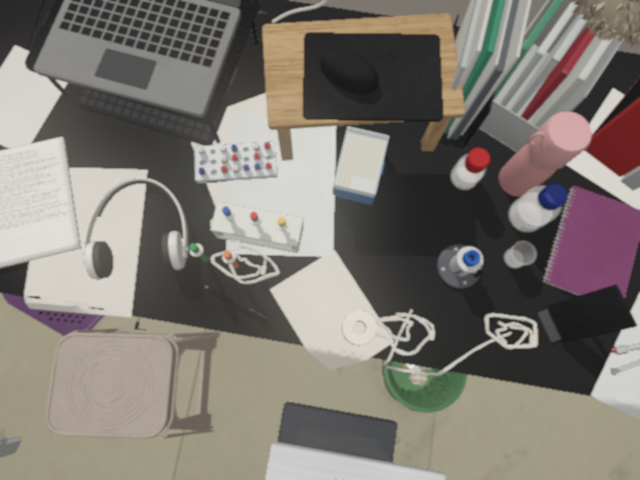

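The side view shows the white rack with blue (292,262), red (298,247) and yellow (304,233) caps. Green (339,285) and orange (345,265) look-alikes stand beside it, and the gauge with its blue spinner is at (328,190). In the top view the rack caps are at (227,211), (254,216) and (282,222), the gauge is at (470,260), and there is a small vial rack at (236,160).

Blue candidates:
- Rack cap, top (227,211): white collar, in the three-hole rack. This fits the description.
- Vials at about (236,160): too small and in another rack.
- Bottle lid, (553,196): too big.
- Spinner, (470,260): sits on the gauge.

Next I confirm with a crop and measure.

```bash
cat > h.py <<'E'
from cell import bot
import cv2,numpy as np
def ray(c,uv):
    R,t,K=map(np.array,(c["R"],c["t"],c["K"])); d=R.T@np.linalg.solve(K,[*uv,1.]); return -R.T@t,d/np.linalg.norm(d)
def plane(c,uv,z):
    o,d=ray(c,uv); return o+d*(z-o[2])/d[2]
def tri(rs):
    A=sum(np.eye(3)-np.outer(d,d) for o,d in rs);b=sum((np.eye(3)-np.outer(d,d))@o for o,d in rs)
    X=np.linalg.solve(A,b);return X,[np.linalg.norm(np.cross(X-o,d)) for o,d in rs]
H={'blue':[(105,125)],'red':[(0,6),(174,180)],'yellow':[(20,32)],'green':[(45,85)],'orange':[(7,18)]}
def blobs(im,col,box,smin=110,vmin=50,amin=12):
    h=cv2.cvtColor(im,cv2.COLOR_RGB2HSV);m=sum(cv2.inRange(h,(a,smin,vmin),(b,255,255)) for a,b in H[col])
    k=np.zeros_like(m);x0,y0,x1,y1=box;k[y0:y1,x0:x1]=m[y0:y1,x0:x1]
    n,_,st,ce=cv2.connectedComponentsWithStats(k)
    return [(ce[i].round(1).tolist(),st[i].tolist()) for i in range(1,n) if st[i][4]>=amin]
E
python3 - <<'E'
from h import *
S=cv2.imread('pics/side0.png')[...,::-1];T=cv2.imread('pics/top0.png')[...,::-1]
cs,ct=bot.camera_params('side'),bot.camera_params('top')
bs,bt=(270,215,360,335),(185,200,305,275)
for c in H:
    a=blobs(S,c,bs);b=blobs(T,c,bt);print(c,a,b)
    if a and b:
        f=lambda l:max(l,key=lambda q:q[1][4])[0]
        print('   ',[np.round(x,1) for x in tri([ray(cs,f(a)),ray(ct,f(b))])])
a=blobs(S,'blue',(300,170,350,235));b=blobs(T,'blue',(435,235,490,285));print(a,b)
print([np.round(x,1) for x in tri([ray(cs,a[0][0]),ray(ct,b[0][0])])])
o=np.hstack([cv2.resize(S[165:345,260:360],None,fx=3,fy=3,interpolation=2),cv2.resize(T[195:285,180:310],None,fx=3,fy=6,interpolation=2)])
cv2.imwrite('pics/crop.png',o[...,::-1])
print(np.round(np.linalg.norm(0),1))
E
```

```text
blue [([290.7, 262.0], [286, 253, 10, 19, 162])] [([225.4, 209.9], [224, 208, 4, 5, 17])]
    [array([536.3, 306.5, 114.5]), array([1.2, 1.2])]
red [([297.3, 247.3], [293, 239, 10, 18, 141])] [([253.2, 215.4], [251, 213, 6, 6, 25])]
    [array([535. , 255.8, 115. ]), array([0.7, 0.7])]
yellow [([303.8, 234.4], [299, 227, 10, 17, 140])] []
green [([338.8, 284.1], [334, 275, 10, 19, 158]), ([336.2, 314.9], [334, 307, 5, 18, 68])] []
orange [([344.2, 264.2], [340, 255, 10, 20, 169]), ([345.0, 287.4], [344, 285, 3, 6, 13]), ([343.1, 312.6], [341, 299, 5, 27, 116])] [([227.1, 254.9], [224, 252, 7, 7, 37]), ([235.6, 264.8], [234, 262, 4, 6, 18])]
    [array([458.8, 287.9, 108.3]), array([0.4, 0.4])]
[([328.0, 188.6], [323, 184, 11, 10, 107])] [([471.1, 257.8], [463, 251, 17, 15, 186])]
[array([ 532.1, -141.4,   85. ]), array([0.3, 0.3])]
0.0
```

View pics/crop.png

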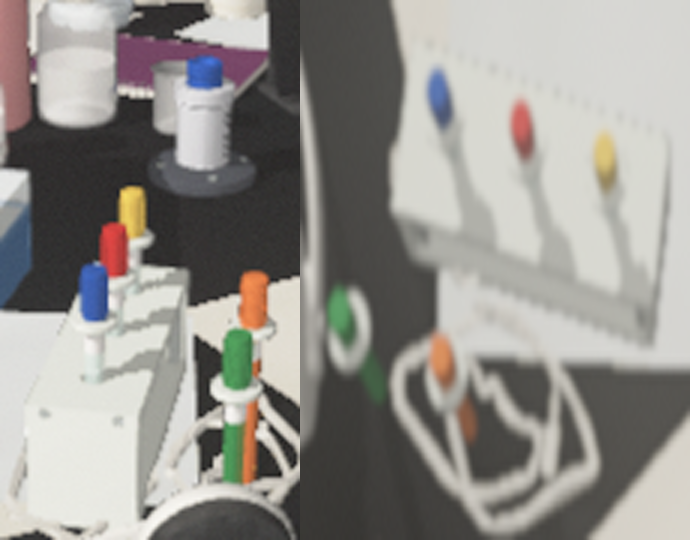

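The crop confirms the target: a blue cap over a white collar, standing in the end hole of the three-hole rack. The green and orange look-alikes stand outside the rack. I'll compute the viewing poses now.

```bash
python3 - <<'E'
from h import *
from scipy.spatial.transform import Rotation as Ro
s=bot.read_state();c=bot.camera_params('wrist');R=np.array(c["R"]);C=-R.T@np.array(c["t"])
T=Ro.from_quat(s['tool_rot']).as_matrix();p=np.array(s['position'])
print('cam in tool',T.T@(C-p),'axes\n',(R@T).round(3),'K',np.array(c['K']).round(1).tolist());print(T.round(3))
for n,tg in(('blue',[536,306.5]),('gauge',[532,-141])):
    print(n,T.T@(np.array([*tg,p[2]])-p))
ct=bot.camera_params('top')
for z in(200,250):print('stool corners',z,plane(ct,(275,125),z).round(),plane(ct,(460,112),z).round())
E
```

```text
cam in tool [69.57460611 -0.2095993  19.52439951] axes
 [[ 0.001  1.    -0.001]
 [-0.97   0.001 -0.242]
 [-0.242  0.001  0.97 ]] K [[337.6, 0.0, 317.6], [0.0, 337.6, 235.5], [0.0, 0.0, 1.0]]
[[-0.974  0.228 -0.001]
 [ 0.228  0.974 -0.002]
 [ 0.    -0.002 -1.   ]]
blue [-4.52106355e+02 -1.54270832e+02  1.85278627e-01]
gauge [-550.15832756 -590.91435601    0.88758941]
stool corners 200 [674. 237. 200.] [751. -67. 200.]
stool corners 250 [652. 229. 250.] [724. -56. 250.]
```

>>> carry_out --deltas '[{"x": -28,"y": -10,"wz": 5},{"x": -56,"y": -20,"wz": 10},{"x": -90,"y": -31,"wz": 16},{"x": -125,"y": -43,"wz": 22},{"x": -160,"y": -55,"wz": 28},{"x": -195,"y": -67,"wz": 34},{"x": -230,"y": -79,"wz": 40},{"x": -265,"y": -91,"wz": 46},{"x": -300,"y": -103,"wz": 52},{"x": -335,"y": -115,"wz": 58},{"x": -370,"y": -127,"wz": 64},{"x": -400,"y": -137,"wz": 69},{"x": -428,"y": -146,"wz": 73},{"x": -445,"y": -152,"wz": 76},{"x": -452,"y": -154,"wz": 76.8},{"x": -452,"y": -154,"wz": 76.8},{"x": -452,"y": -154,"wz": 76.8}]' --claw 40

```text
schema error: expected keys x, y, z, wx, wy, wz
```

```bash
python3 - <<'E'
from h import *
S=bot.read_state();print(np.round(S['position'],1),np.round(S['tool_rot'],4),S['t'],S['width'],np.round(S['joint_positions'],2))
c=bot.camera_params('wrist');im=bot.grab_frame('wrist');cv2.imwrite('pics/w1.png',im[...,::-1])
np.savez('w1.npz',**c)
cs,ct=bot.camera_params('side'),bot.camera_params('top')
print('stool',tri([ray(cs,(206,204)),ray(ct,(269,125))]))
for k in('blue','red','yellow'):print(k,blobs(im,k,(0,0,640,480),amin=60))
E
```

```text
[130.9 559.7 403.9] [ 1.147e-01  9.934e-01 -8.000e-04 -2.000e-04] 0.1 93.67268512417068 [ 1.22  0.28  1.51 -0.    1.36 -0.12]
stool (array([681.00163346, 250.1829561 , 175.04074766]), [np.float64(2.7641438127391313), np.float64(2.764143812738952)])
blue []
red []
yellow [([98.3, 358.8], [81, 323, 45, 71, 1466]), ([537.1, 358.8], [510, 323, 45, 71, 1462]), ([485.8, 420.9], [287, 410, 353, 18, 4331])]
```

View pics/w1.png

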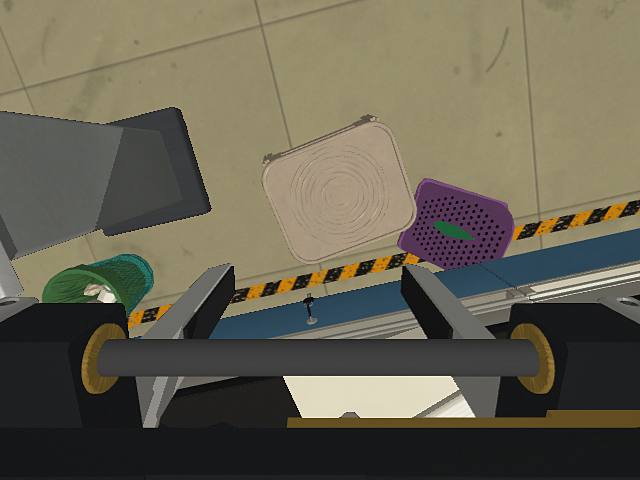

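That move was refused because every key is required. The picture shows only the floor and the gripper, which blocks the rows below about 300. I'll resend it with all keys.

>>> carry_out --deltas '[{"x": -28,"y": -10,"z": 0,"wx": 0,"wy": 0,"wz": 5},{"x": -56,"y": -20,"z": 0,"wx": 0,"wy": 0,"wz": 10},{"x": -90,"y": -31,"z": 0,"wx": 0,"wy": 0,"wz": 16},{"x": -125,"y": -43,"z": 0,"wx": 0,"wy": 0,"wz": 22},{"x": -160,"y": -55,"z": 0,"wx": 0,"wy": 0,"wz": 28},{"x": -195,"y": -67,"z": 0,"wx": 0,"wy": 0,"wz": 34},{"x": -230,"y": -79,"z": 0,"wx": 0,"wy": 0,"wz": 40},{"x": -265,"y": -91,"z": 0,"wx": 0,"wy": 0,"wz": 46},{"x": -300,"y": -103,"z": 0,"wx": 0,"wy": 0,"wz": 52},{"x": -335,"y": -115,"z": 0,"wx": 0,"wy": 0,"wz": 58},{"x": -370,"y": -127,"z": 0,"wx": 0,"wy": 0,"wz": 64},{"x": -400,"y": -137,"z": 0,"wx": 0,"wy": 0,"wz": 69},{"x": -428,"y": -146,"z": 0,"wx": 0,"wy": 0,"wz": 73},{"x": -445,"y": -152,"z": 0,"wx": 0,"wy": 0,"wz": 76},{"x": -452,"y": -154,"z": 0,"wx": 0,"wy": 0,"wz": 77},{"x": -452,"y": -154,"z": 0,"wx": 0,"wy": 0,"wz": 77},{"x": -452,"y": -154,"z": 0,"wx": 0,"wy": 0,"wz": 77}]' --claw 40

```text
t: 2.28
position: [535.3, 307.5, 404.8]
tool_rot: [0.708, 0.706, -0.0, -0.0]
contact_force: [-0.3, -0.2, 0.0]
width: 40.2
grasp_force: 0.0
```

```bash
python3 - <<'E'
from h import *
S=bot.read_state();print(np.round(S['position'],1),np.round(S['tool_rot'],4),S['t'],S['width'],np.round(S['joint_positions'],2))
c=bot.camera_params('wrist');im=bot.grab_frame('wrist');cv2.imwrite('pics/w2.png',im[...,::-1])
np.savez('w2.npz',**c)
for k in('blue','red','yellow'):print(k,blobs(im,k,(0,0,640,480),amin=60))
E
```

```text
[535.3 307.5 404.8] [ 7.077e-01  7.065e-01 -0.000e+00 -3.000e-04] 2.275 40.212724422999315 [0.41 0.34 1.41 0.   1.39 0.41]
blue [([409.9, 139.6], [403, 133, 15, 14, 152]), ([463.5, 192.7], [457, 186, 14, 14, 150]), ([425.6, 223.2], [420, 217, 12, 13, 127]), ([316.2, 242.3], [308, 231, 17, 23, 301]), ([429.4, 242.6], [423, 236, 13, 13, 125])]
red [([418.2, 182.7], [412, 176, 14, 14, 149]), ([443.1, 198.1], [436, 192, 14, 13, 145]), ([449.9, 237.6], [443, 231, 14, 13, 137]), ([472.9, 251.8], [466, 245, 14, 14, 145]), ([432.9, 261.5], [427, 255, 13, 13, 131]), ([314.9, 298.4], [307, 286, 17, 26, 353])]
yellow [([221.1, 358.7], [213, 323, 22, 71, 800]), ([414.2, 358.8], [402, 323, 21, 71, 783]), ([363.7, 420.6], [145, 410, 397, 18, 5091])]
```

View pics/w2.png

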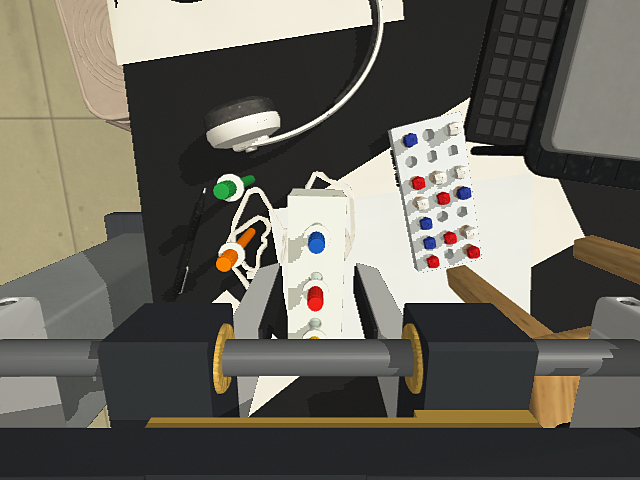

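Blue cap is at (316,242), centred between the fingers, with red at (315,298). Green (222,190) and orange (228,260) are off to the left. I'll descend 60 mm for a second view.

>>> carry_out --deltas '[{"x": 0,"y": 0,"z": 15,"wx": 0,"wy": 0,"wz": 0},{"x": 0,"y": 0,"z": 35,"wx": 0,"wy": 0,"wz": 0},{"x": 0,"y": 0,"z": 52,"wx": 0,"wy": 0,"wz": 0},{"x": 0,"y": 0,"z": 60,"wx": 0,"wy": 0,"wz": 0},{"x": 0,"y": 0,"z": 60,"wx": 0,"wy": 0,"wz": 0},{"x": 0,"y": 0,"z": 60,"wx": 0,"wy": 0,"wz": 0}]'

```text
t: 3.08
position: [536.3, 307.1, 345.3]
tool_rot: [0.708, 0.706, 0.001, 0.0]
contact_force: [0.1, -0.6, 0.3]
width: 40.2
grasp_force: 0.0
```

```bash
python3 - <<'E'
from h import *
S=bot.read_state();print(np.round(S['position'],1),np.round(S['tool_rot'],4))
c=bot.camera_params('wrist');im=bot.grab_frame('wrist');cv2.imwrite('pics/w3.png',im[...,::-1])
c2=np.load('w2.npz')
b=[q for q in blobs(im,'blue',(270,150,370,330),amin=60)];print(b)
im2=cv2.imread('pics/w2.png')[...,::-1]
h=lambda i:cv2.cvtColor(i,cv2.COLOR_RGB2HSV)
def top(i,bl):   # cap top disc edges: x-centre, first and last row
    x,y,w,hh,_=bl[1]; return (x+(w-1)/2,y,y+hh-1)
B2=blobs(im2,'blue',(290,220,340,265),amin=60)[0];B3=max(b,key=lambda q:q[1][4])
print(tri([ray(c2,B2[0]),ray(c,B3[0])]), tri([ray(c2,B2[0]),ray(c,B3[0]),ray(bot.camera_params('side'),(290.7,262)),ray(bot.camera_params('top'),(225.4,209.9))]))
for cc,bb in((c2,B2),(c,B3)):
    x,y0,y1=top(0,bb)
    print('bottom edge@102',plane(cc,(x,y0),102).round(1),plane(cc,(x,y0),128).round(1),'far top edge@128',plane(cc,(x,y1),128).round(1))
cv2.imwrite('pics/w3c.png',cv2.resize(im[150:310,220:420],None,fx=3.5,fy=3.5,interpolation=2)[...,::-1])
E
```

```text
[536.3 307.1 345.3] [7.081e-01 7.061e-01 6.000e-04 2.000e-04]
[([313.4, 265.7], [303, 251, 22, 30, 519])]
(array([534.10655006, 305.14823548, 118.51312219]), [np.float64(0.0826673997256526), np.float64(0.08266739972591079)]) (array([535.12148851, 305.1461355 , 115.2778809 ]), [np.float64(1.270283274257778), np.float64(1.5395433821118472), np.float64(1.507717771124612), np.float64(2.3844721312205497)])
bottom edge@102 [534.  310.8 102. ] [534.1 316.8 128. ] far top edge@128 [534.1 298.9 128. ]
bottom edge@102 [533.9 310.2 102. ] [534.2 317.9 128. ] far top edge@128 [534.2 299.  128. ]
```

View pics/w3c.png

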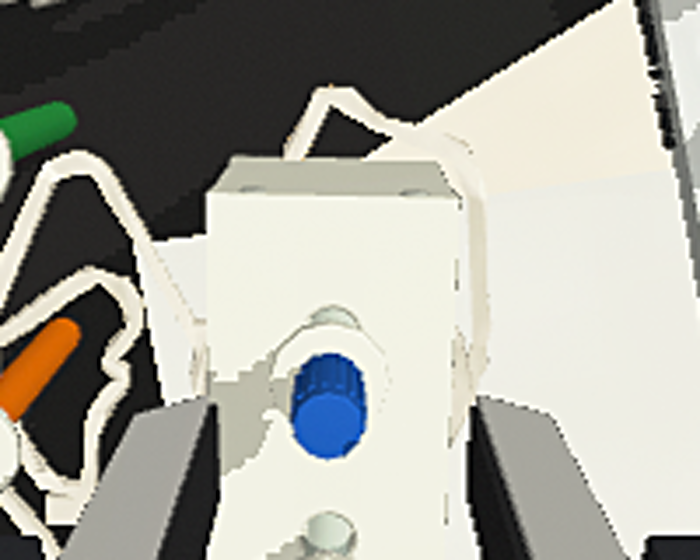

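The cap is enlarged here, with its top at about (314,271), and centred just left of the gripper's midline. The wrist pair puts the cap centre at x≈534.2, y≈304.7 and mid-cap z≈117, which agrees with the text. I'll descend and grip.

>>> carry_out --deltas '[{"x": -2.4,"y": -2.1,"z": 0,"wx": 0,"wy": 0,"wz": 0},{"x": -2.4,"y": -2.1,"z": 10,"wx": 0,"wy": 0,"wz": 0},{"x": -2.4,"y": -2.1,"z": 22,"wx": 0,"wy": 0,"wz": 0},{"x": -2.4,"y": -2.1,"z": 33,"wx": 0,"wy": 0,"wz": 0},{"x": -2.4,"y": -2.1,"z": 39,"wx": 0,"wy": 0,"wz": 0},{"x": -2.4,"y": -2.1,"z": 41,"wx": 0,"wy": 0,"wz": 0},{"x": -2.4,"y": -2.1,"z": 41,"wx": 0,"wy": 0,"wz": 0}]'

```text
t: 4.0
position: [534.0, 304.7, 303.7]
tool_rot: [0.708, 0.706, 0.0, 0.0]
contact_force: [-0.4, 0.1, -0.0]
width: 39.9
grasp_force: 0.0
```

>>> carry_out --deltas '[{"x": 0,"y": 0,"z": 0,"wx": 0,"wy": 0,"wz": 0},{"x": 0,"y": 0,"z": 0,"wx": 0,"wy": 0,"wz": 0},{"x": 0,"y": 0,"z": 0,"wx": 0,"wy": 0,"wz": 0},{"x": 0,"y": 0,"z": 0,"wx": 0,"wy": 0,"wz": 0},{"x": 0,"y": 0,"z": 0,"wx": 0,"wy": 0,"wz": 0},{"x": 0,"y": 0,"z": 0,"wx": 0,"wy": 0,"wz": 0}]' --claw 8 --newtons 30

```text
t: 4.75
position: [534.0, 304.6, 303.9]
tool_rot: [0.708, 0.706, 0.0, 0.0]
contact_force: [-0.1, 0.6, 0.3]
width: 12.3
grasp_force: 30.0
```

>>> carry_out --deltas '[{"x": 0,"y": 0,"z": -8,"wx": 0,"wy": 0,"wz": 0},{"x": 0,"y": 0,"z": -20,"wx": 0,"wy": 0,"wz": 0},{"x": 0,"y": 0,"z": -35,"wx": 0,"wy": 0,"wz": 0},{"x": 0,"y": 0,"z": -50,"wx": 0,"wy": 0,"wz": 0},{"x": 0,"y": 0,"z": -65,"wx": 0,"wy": 0,"wz": 0},{"x": 0,"y": 0,"z": -80,"wx": 0,"wy": 0,"wz": 0},{"x": 0,"y": 0,"z": -95,"wx": 0,"wy": 0,"wz": 0},{"x": 0,"y": 0,"z": -110,"wx": 0,"wy": 0,"wz": 0},{"x": 0,"y": 0,"z": -122,"wx": 0,"wy": 0,"wz": 0},{"x": 0,"y": 0,"z": -130,"wx": 0,"wy": 0,"wz": 0},{"x": 0,"y": 0,"z": -130,"wx": 0,"wy": 0,"wz": 0},{"x": 0,"y": 0,"z": -130,"wx": 0,"wy": 0,"wz": 0}]'

```text
t: 6.25
position: [533.8, 304.5, 433.1]
tool_rot: [0.708, 0.706, -0.0, -0.0]
contact_force: [-0.2, 0.9, 0.6]
width: 12.3
grasp_force: 30.0
```

>>> carry_out --deltas '[{"x": -12,"y": 0,"z": 0,"wx": 0,"wy": 0,"wz": 0},{"x": -35,"y": 0,"z": 0,"wx": 0,"wy": 0,"wz": 0},{"x": -65,"y": 0,"z": 0,"wx": 0,"wy": 0,"wz": 0},{"x": -100,"y": 0,"z": 0,"wx": 0,"wy": 0,"wz": 0},{"x": -135,"y": 0,"z": 0,"wx": 0,"wy": 0,"wz": 0},{"x": -170,"y": 0,"z": 0,"wx": 0,"wy": 0,"wz": 0},{"x": -205,"y": 0,"z": 0,"wx": 0,"wy": 0,"wz": 0},{"x": -240,"y": 0,"z": 0,"wx": 0,"wy": 0,"wz": 0},{"x": -275,"y": 0,"z": 0,"wx": 0,"wy": 0,"wz": 0},{"x": -310,"y": 0,"z": 0,"wx": 0,"wy": 0,"wz": 0},{"x": -345,"y": 0,"z": 0,"wx": 0,"wy": 0,"wz": 0},{"x": -380,"y": 0,"z": 0,"wx": 0,"wy": 0,"wz": 0},{"x": -415,"y": -1,"z": 0,"wx": 0,"wy": 0,"wz": 0},{"x": -445,"y": -2,"z": 0,"wx": 0,"wy": 0,"wz": 0},{"x": -470,"y": -2,"z": 0,"wx": 0,"wy": 0,"wz": 0},{"x": -487,"y": -2,"z": 0,"wx": 0,"wy": 0,"wz": 0},{"x": -495,"y": -2,"z": 0,"wx": 0,"wy": 0,"wz": 0},{"x": -495,"y": -2,"z": 0,"wx": 0,"wy": 0,"wz": 0},{"x": -495,"y": -2,"z": 0,"wx": 0,"wy": 0,"wz": 0}]'

```text
t: 8.62
position: [530.4, -189.7, 433.7]
tool_rot: [0.708, 0.706, 0.0, -0.0]
contact_force: [-0.9, 0.8, -0.5]
width: 12.1
grasp_force: 30.0
```

```bash
python3 - <<'E'
from h import *
S=bot.read_state();print(np.round(S['position'],1),np.round(S['tool_rot'],4),np.round(S['contact_force'],2),S['t'])
c=bot.camera_params('wrist');im=bot.grab_frame('wrist');cv2.imwrite('pics/w4.png',im[...,::-1]);np.savez('w4.npz',**c,pos=S['position'])
print(blobs(im,'blue',(200,60,440,320),amin=60))
cv2.imwrite('pics/w4c.png',cv2.resize(im[100:320,210:430],None,fx=2.7,fy=2.7,interpolation=2)[...,::-1])
E
```

```text
[ 530.4 -189.7  433.7] [ 7.079e-01  7.063e-01  2.000e-04 -2.000e-04] [-0.91  0.8  -0.47] 8.625
[([317.8, 174.1], [303, 159, 30, 31, 640]), ([317.7, 287.0], [306, 267, 25, 40, 842]), ([434.5, 296.3], [427, 285, 13, 24, 185])]
```

View pics/w4c.png

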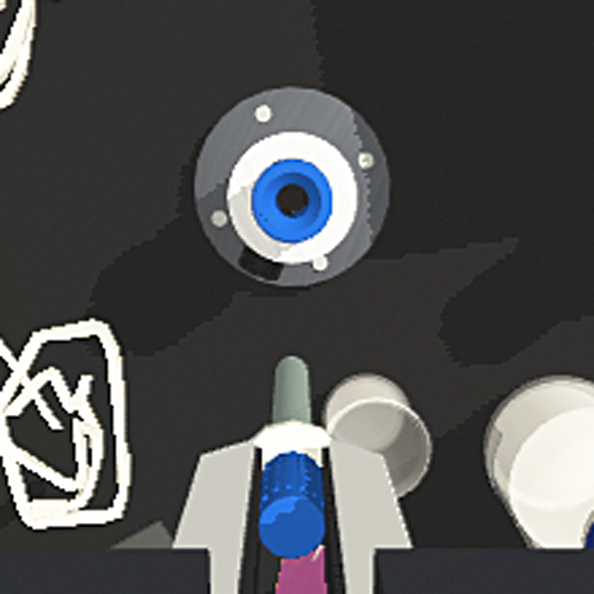

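The wrist view shows the spinner ring centred at (317.5,174) with its dark bore. The held tube hangs below the gripper with its tip end at (317.8,232). I'll take a second view 30 mm nearer and 15 mm lower.

>>> carry_out --deltas '[{"x": 10,"y": 0,"z": 5,"wx": 0,"wy": 0,"wz": 0},{"x": 22,"y": 0,"z": 11,"wx": 0,"wy": 0,"wz": 0},{"x": 30,"y": 0,"z": 15,"wx": 0,"wy": 0,"wz": 0},{"x": 30,"y": 0,"z": 15,"wx": 0,"wy": 0,"wz": 0},{"x": 30,"y": 0,"z": 15,"wx": 0,"wy": 0,"wz": 0}]'

```text
t: 9.3
position: [530.7, -160.4, 418.8]
tool_rot: [0.708, 0.706, -0.0, 0.0]
contact_force: [0.4, -0.4, -0.5]
width: 12.5
grasp_force: 30.0
```

```bash
python3 - <<'E'
from h import *
S=bot.read_state();p=np.array(S['position']);print(p.round(2),np.round(S['tool_rot'],4))
c=bot.camera_params('wrist');im=bot.grab_frame('wrist');cv2.imwrite('pics/w5.png',im[...,::-1]);c4=np.load('w4.npz')
im4=cv2.imread('pics/w4.png')[...,::-1]
def ell(i,box):
    h=cv2.cvtColor(i,cv2.COLOR_RGB2HSV);m=cv2.inRange(h,(105,110,30),(125,255,255));k=np.zeros_like(m);x0,y0,x1,y1=box;k[y0:y1,x0:x1]=m[y0:y1,x0:x1]
    cn=max(cv2.findContours(k,cv2.RETR_EXTERNAL,cv2.CHAIN_APPROX_NONE)[0],key=cv2.contourArea);return cv2.fitEllipse(cv2.convexHull(cn)),cv2.boundingRect(cn)
e4=ell(im4,(280,140,355,215));e5=ell(im,(270,140,365,262));print(e4,e5)
X,r=tri([ray(c4,e4[0][0]),ray(c,e5[0][0])]);print('tri',X,r)
for cc,e in((c4,e4),(c,e5)):print('z96',plane(cc,e[0][0],96))
cs,ct=bot.camera_params('side'),bot.camera_params('top')
# expected pixel of tip sphere (upright), tcp-tip=297.8
for cc,q in((c4,c4['pos']),(c,p)):
    C=np.array(cc['R'])@(q+[0,0,-297.8+5])+cc['t'];u=np.array(cc['K'])@(C/C[2]);print('tip sphere px',u[:2],'r',337.6*5/C[2])
cv2.imwrite('pics/w5c.png',cv2.resize(im[130:330,210:430],None,fx=2.9,fy=2.9,interpolation=2)[...,::-1])
E
```

```text
[ 530.67 -160.35  418.77] [ 7.080e-01  7.062e-01 -0.000e+00  2.000e-04]
(((317.8327331542969, 174.00064086914062), (30.068788528442383, 30.605178833007812), 6.071237087249756), (303, 159, 30, 31)) (((317.3737487792969, 206.57666015625), (30.665794372558594, 32.94430923461914), 6.909725189208984), (302, 190, 31, 34))
tri [ 530.90652666 -140.76741112   86.54398068] [np.float64(0.046939310793362395), np.float64(0.04693931079328763)]
z96 [ 530.94302478 -140.17758217   96.        ]
z96 [ 530.86044124 -139.25963388   96.        ]
tip sphere px [317.3442739  237.58558581] r 5.98665554607085
tip sphere px [317.20262486 237.28274326] r 5.9882412990415315
```

View pics/w5c.png

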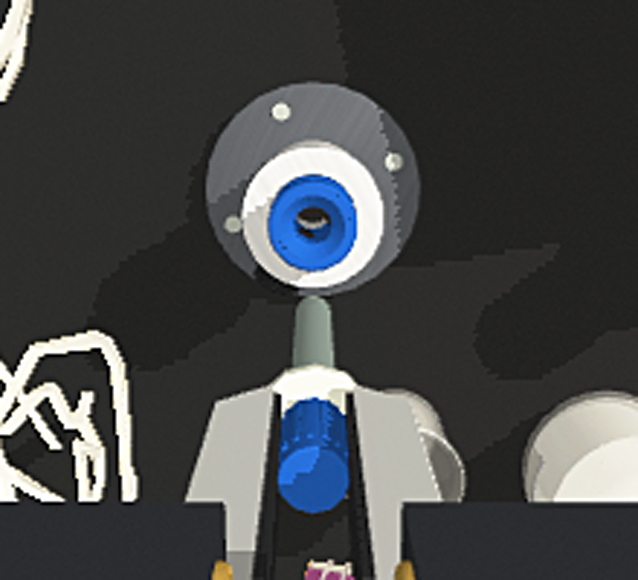

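The spinner is at about (317.4,206.6) and the tip sits just below it at (318,232), lined up in x. Ray casts put the mouth at x≈530.9, y≈-140.3 in world coordinates. I'll centre over it and lower the tip to about 10 mm below the rim, short of the pads.

>>> carry_out --deltas '[{"x": 8,"y": 0,"z": 0,"wx": 0,"wy": 0,"wz": 0},{"x": 16,"y": 0,"z": 0,"wx": 0,"wy": 0,"wz": 0},{"x": 20,"y": 0,"z": 2,"wx": 0,"wy": 0,"wz": 0},{"x": 20,"y": 0,"z": 7,"wx": 0,"wy": 0,"wz": 0},{"x": 20,"y": 0,"z": 12,"wx": 0,"wy": 0,"wz": 0},{"x": 20,"y": 0,"z": 16,"wx": 0,"wy": 0,"wz": 0},{"x": 20,"y": 0,"z": 19,"wx": 0,"wy": 0,"wz": 0},{"x": 20,"y": 0,"z": 21,"wx": 0,"wy": 0,"wz": 0},{"x": 20,"y": 0,"z": 23,"wx": 0,"wy": 0,"wz": 0},{"x": 20,"y": 0,"z": 25,"wx": 0,"wy": 0,"wz": 0},{"x": 20,"y": 0,"z": 27,"wx": 0,"wy": 0,"wz": 0},{"x": 20,"y": 0,"z": 28,"wx": 0,"wy": 0,"wz": 0},{"x": 20,"y": 0,"z": 28,"wx": 0,"wy": 0,"wz": 0}]'

```text
t: 10.98
position: [530.6, -140.4, 390.6]
tool_rot: [0.708, 0.706, 0.0, -0.0]
contact_force: [1.2, -0.8, -0.3]
width: 12.3
grasp_force: 30.0
```

>>> carry_out --deltas '[{"x": 0,"y": 0,"z": 1,"wx": 0,"wy": 0,"wz": 0},{"x": 0,"y": 0,"z": 2,"wx": 0,"wy": 0,"wz": 0},{"x": 0,"y": 0,"z": 3,"wx": 0,"wy": 0,"wz": 0},{"x": 0,"y": 0,"z": 4,"wx": 0,"wy": 0,"wz": 0},{"x": 0,"y": 0,"z": 5,"wx": 0,"wy": 0,"wz": 0},{"x": 0,"y": 0,"z": 6,"wx": 0,"wy": 0,"wz": 0},{"x": 0,"y": 0,"z": 6,"wx": 0,"wy": 0,"wz": 0}]'

```text
t: 11.85
position: [530.6, -140.4, 384.5]
tool_rot: [0.708, 0.706, -0.0, -0.0]
contact_force: [0.7, 0.1, -0.6]
width: 12.3
grasp_force: 30.0
```

```bash
python3 - <<'E'
from h import *
S=bot.read_state();print(np.round(S['position'],2),np.round(S['contact_force'],2),np.round(S['torque'],3))
E
```

```text
[ 530.6  -140.39  384.54] [ 0.65  0.12 -0.6 ] [-0.054  0.066  0.031]
```

>>> carry_out --deltas '[{"x": 0,"y": 0,"z": 1.5,"wx": 0,"wy": 0,"wz": 0},{"x": 0,"y": 0,"z": 3,"wx": 0,"wy": 0,"wz": 0},{"x": 0,"y": 0,"z": 4.5,"wx": 0,"wy": 0,"wz": 0},{"x": 0,"y": 0,"z": 6,"wx": 0,"wy": 0,"wz": 0},{"x": 0,"y": 0,"z": 7.5,"wx": 0,"wy": 0,"wz": 0},{"x": 0,"y": 0,"z": 9,"wx": 0,"wy": 0,"wz": 0},{"x": 0,"y": 0,"z": 10.5,"wx": 0,"wy": 0,"wz": 0},{"x": 0,"y": 0,"z": 12,"wx": 0,"wy": 0,"wz": 0}]'

```text
t: 12.85
position: [530.7, -140.5, 372.9]
tool_rot: [0.708, 0.706, 0.0, 0.0]
contact_force: [0.5, -0.0, 3.3]
width: 12.2
grasp_force: 30.0
```

>>> carry_out --deltas '[{"x": 0,"y": 0,"z": 1.5,"wx": 0,"wy": 0,"wz": 0},{"x": 0,"y": 0,"z": 3,"wx": 0,"wy": 0,"wz": 0},{"x": 0,"y": 0,"z": 4.5,"wx": 0,"wy": 0,"wz": 0},{"x": 0,"y": 0,"z": 6,"wx": 0,"wy": 0,"wz": 0},{"x": 0,"y": 0,"z": 7.5,"wx": 0,"wy": 0,"wz": 0},{"x": 0,"y": 0,"z": 9,"wx": 0,"wy": 0,"wz": 0},{"x": 0,"y": 0,"z": 10.5,"wx": 0,"wy": 0,"wz": 0},{"x": 0,"y": 0,"z": 12,"wx": 0,"wy": 0,"wz": 0},{"x": 0,"y": 0,"z": 13.5,"wx": 0,"wy": 0,"wz": 0},{"x": 0,"y": 0,"z": 15,"wx": 0,"wy": 0,"wz": 0},{"x": 0,"y": 0,"z": 16.5,"wx": 0,"wy": 0,"wz": 0},{"x": 0,"y": 0,"z": 18,"wx": 0,"wy": 0,"wz": 0}]'

```text
t: 14.35
position: [530.7, -140.4, 354.6]
tool_rot: [0.708, 0.706, 0.0, 0.0]
contact_force: [-0.3, -1.4, 3.9]
width: 12.5
grasp_force: 30.0
```

>>> carry_out --deltas '[{"x": 0,"y": 0,"z": 1.5,"wx": 0,"wy": 0,"wz": 0},{"x": 0,"y": 0,"z": 3,"wx": 0,"wy": 0,"wz": 0},{"x": 0,"y": 0,"z": 4.5,"wx": 0,"wy": 0,"wz": 0},{"x": 0,"y": 0,"z": 6,"wx": 0,"wy": 0,"wz": 0},{"x": 0,"y": 0,"z": 7.5,"wx": 0,"wy": 0,"wz": 0},{"x": 0,"y": 0,"z": 9,"wx": 0,"wy": 0,"wz": 0},{"x": 0,"y": 0,"z": 10,"wx": 0,"wy": 0,"wz": 0}]'

```text
t: 15.22
position: [530.6, -140.4, 344.5]
tool_rot: [0.708, 0.706, 0.0, -0.0]
contact_force: [-0.7, -0.3, 3.9]
width: 12.2
grasp_force: 30.0
```

>>> carry_out --deltas '[{"x": 0,"y": 0,"z": 1,"wx": 0,"wy": 0,"wz": 0},{"x": 0,"y": 0,"z": 2,"wx": 0,"wy": 0,"wz": 0},{"x": 0,"y": 0,"z": 3,"wx": 0,"wy": 0,"wz": 0},{"x": 0,"y": 0,"z": 3.5,"wx": 0,"wy": 0,"wz": 0}]' --newtons 14

```text
t: 15.72
position: [530.6, -140.4, 341.0]
tool_rot: [0.708, 0.706, 0.0, -0.0]
contact_force: [-0.5, -1.0, 4.3]
width: 12.5
grasp_force: 14.0
```

>>> carry_out --deltas '[{"x": 0,"y": 0,"z": 0.5,"wx": 0,"wy": 0,"wz": 0},{"x": 0,"y": 0,"z": 1,"wx": 0,"wy": 0,"wz": 0},{"x": 0,"y": 0,"z": 1.5,"wx": 0,"wy": 0,"wz": 0}]'

```text
t: 16.1
position: [530.6, -140.4, 339.6]
tool_rot: [0.708, 0.706, 0.0, -0.0]
contact_force: [-0.2, 0.3, 5.1]
width: 12.7
grasp_force: 14.0
```

>>> carry_out --deltas '[{"x": 0,"y": 0,"z": 0.5,"wx": 0,"wy": 0,"wz": 0},{"x": 0,"y": 0,"z": 1,"wx": 0,"wy": 0,"wz": 0},{"x": 0,"y": 0,"z": 1.5,"wx": 0,"wy": 0,"wz": 0}]'

```text
t: 16.48
position: [530.6, -140.4, 338.1]
tool_rot: [0.708, 0.706, 0.0, -0.0]
contact_force: [0.0, -0.7, 3.8]
width: 12.7
grasp_force: 14.0
```

>>> carry_out --deltas '[{"x": 0,"y": 0,"z": 0.5,"wx": 0,"wy": 0,"wz": 0},{"x": 0,"y": 0,"z": 1,"wx": 0,"wy": 0,"wz": 0},{"x": 0,"y": 0,"z": 1.5,"wx": 0,"wy": 0,"wz": 0}]'

```text
t: 16.85
position: [530.6, -140.4, 336.6]
tool_rot: [0.708, 0.706, 0.0, -0.0]
contact_force: [0.5, 0.9, 4.0]
width: 12.5
grasp_force: 14.0
```

>>> carry_out --deltas '[{"x": 0,"y": 0,"z": 0.5,"wx": 0,"wy": 0,"wz": 0},{"x": 0,"y": 0,"z": 1,"wx": 0,"wy": 0,"wz": 0},{"x": 0,"y": 0,"z": 1.5,"wx": 0,"wy": 0,"wz": 0}]'

```text
t: 17.23
position: [530.6, -140.4, 335.1]
tool_rot: [0.708, 0.706, 0.0, -0.0]
contact_force: [-0.7, 0.1, 3.3]
width: 12.1
grasp_force: 14.0
```

>>> carry_out --deltas '[{"x": 0,"y": 0,"z": 0.5,"wx": 0,"wy": 0,"wz": 0},{"x": 0,"y": 0,"z": 1,"wx": 0,"wy": 0,"wz": 0},{"x": 0,"y": 0,"z": 1.5,"wx": 0,"wy": 0,"wz": 0}]'

```text
t: 17.6
position: [530.7, -140.4, 334.0]
tool_rot: [0.708, 0.706, 0.0, 0.0]
contact_force: [0.1, -1.1, 7.3]
width: 12.5
grasp_force: 14.0
```

The force has risen to 7.3 N and the tool lags, so this may be the stop. I'll hold and read again before a tiny further press.

>>> carry_out --deltas '[{"x": 0,"y": 0,"z": 0,"wx": 0,"wy": 0,"wz": 0}]'

```text
t: 17.73
position: [530.7, -140.4, 334.0]
tool_rot: [0.708, 0.706, 0.0, 0.0]
contact_force: [-1.5, -0.6, 6.2]
width: 12.5
grasp_force: 14.0
```

>>> carry_out --deltas '[{"x": 0,"y": 0,"z": 0.3,"wx": 0,"wy": 0,"wz": 0},{"x": 0,"y": 0,"z": 0.3,"wx": 0,"wy": 0,"wz": 0}]'

```text
t: 17.98
position: [530.7, -140.4, 334.0]
tool_rot: [0.708, 0.706, 0.0, 0.0]
contact_force: [-0.5, -0.7, 7.6]
width: 12.6
grasp_force: 14.0
```

>>> carry_out --deltas '[{"x": 0,"y": 0,"z": 0.3,"wx": 0,"wy": 0,"wz": 0},{"x": 0,"y": 0,"z": 0.6,"wx": 0,"wy": 0,"wz": 0},{"x": 0,"y": 0,"z": 0.6,"wx": 0,"wy": 0,"wz": 0}]'

```text
t: 18.35
position: [530.7, -140.4, 333.8]
tool_rot: [0.708, 0.706, 0.0, 0.001]
contact_force: [-0.5, 0.5, 9.8]
width: 12.5
grasp_force: 14.0
```

The force climbs to 9.8 N while the tool stays put, so the tip is home at about 60 mm depth, with roughly 6 N on the stop. I'll let go.

>>> carry_out --deltas '[{"x": 0,"y": 0,"z": 0,"wx": 0,"wy": 0,"wz": 0},{"x": 0,"y": 0,"z": 0,"wx": 0,"wy": 0,"wz": 0},{"x": 0,"y": 0,"z": 0,"wx": 0,"wy": 0,"wz": 0},{"x": 0,"y": 0,"z": 0,"wx": 0,"wy": 0,"wz": 0},{"x": 0,"y": 0,"z": 0,"wx": 0,"wy": 0,"wz": 0}]' --claw 44

```text
t: 18.98
position: [530.6, -140.4, 332.6]
tool_rot: [0.708, 0.706, 0.0, -0.0]
contact_force: [-0.4, 0.3, -0.5]
width: 44.0
grasp_force: 0.0
```

>>> carry_out --deltas '[{"x": 0,"y": 0,"z": -5,"wx": 0,"wy": 0,"wz": 0},{"x": 0,"y": 0,"z": -15,"wx": 0,"wy": 0,"wz": 0},{"x": 0,"y": 0,"z": -30,"wx": 0,"wy": 0,"wz": 0},{"x": 0,"y": 0,"z": -50,"wx": 0,"wy": 0,"wz": 0},{"x": 0,"y": 0,"z": -70,"wx": 0,"wy": 0,"wz": 0},{"x": 0,"y": 0,"z": -85,"wx": 0,"wy": 0,"wz": 0},{"x": 0,"y": 0,"z": -90,"wx": 0,"wy": 0,"wz": 0},{"x": 0,"y": 0,"z": -90,"wx": 0,"wy": 0,"wz": 0},{"x": 0,"y": 0,"z": -90,"wx": 0,"wy": 0,"wz": 0}]'

```text
t: 20.1
position: [530.4, -140.3, 422.0]
tool_rot: [0.708, 0.706, -0.0, -0.001]
contact_force: [0.6, -0.1, 0.7]
width: 43.9
grasp_force: 0.0
```

```bash
python3 - <<'E'
from h import *
S=bot.read_state();p=np.array(S['position']);print(p.round(1),S['t'],S['width'],np.round(S['contact_force'],1))
c=bot.camera_params('wrist');w=bot.grab_frame('wrist');s=bot.grab_frame('side');cs=bot.camera_params('side')
b=max(blobs(w,'blue',(280,200,355,330)),key=lambda q:q[1][4]);a=blobs(s,'blue',(300,130,350,235));print(b,a)
print(tri([ray(c,b[0]),ray(cs,min(a,key=lambda q:q[0][1])[0])]))
cv2.imwrite('pics/end.png',np.hstack([cv2.resize(s[100:340,240:400],None,fx=2,fy=2),cv2.resize(w[100:340,210:430],None,fx=2,fy=2)])[...,::-1])
E
```

```text
[ 530.4 -140.3  422. ] 20.1 43.94675179755833 [ 0.6 -0.1  0.7]
([318.2, 220.5], [304, 211, 30, 24, 379]) [([310.0, 148.6], [305, 146, 12, 6, 65]), ([328.6, 164.3], [326, 159, 6, 11, 55]), ([328.0, 189.2], [323, 184, 11, 10, 94])]
(array([ 550.61199868, -111.39348208,  184.7694495 ]), [np.float64(20.109988598720868), np.float64(20.109988598720825)])
```

View pics/end.png

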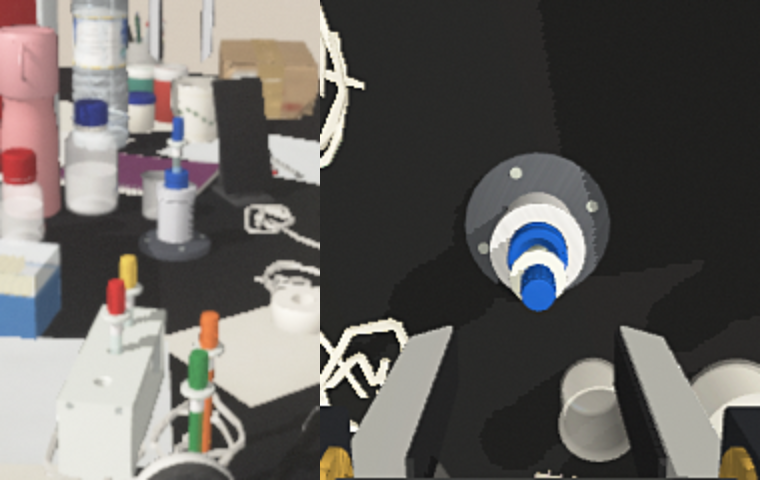

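The side view shows the blue-capped tube upright in the spinner, with its cap at (329,164). Red and yellow are still in the rack, and the gripper is clear.

```bash
python3 -c "
from cell import bot
print(bot.job_done())"
```

```text
the job is handed in; nothing more can be done
None
```

The blue-capped tube stands upright in the spinner, its tip pressed home on the stop about 60 mm below the rim (peak push 9.8 N); it is let go, red and yellow are still in the rack, and the job was handed in at about 20 s with no verdict shown.

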